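Fill the shaft kit tray

TASK

Fill the kit tray with the four parts of the shaft kit, each set down upright in the middle of its own pad: the blue spindle on the blue pad, the ball bearing (lying flat) on the green pad, the brass bushing on the yellow pad (flange up, as it stands) and the aluminium pillow block on the black pad. Leave the all-red spindle and the black stop block, which do not belong to the kit, where they stand.

Things in the scene. Friction and masses are not known exactly. Their poses are not given: they have to be found in the camera images.
- blue_spindle: printed spindle with a BLUE upright stem on a round red foot, 65 mm high, loose, about 40 g. Origin at the centre of the underside of the foot, z up. Foot 45 mm across, 9 mm thick; rectangular stem above it 22 mm (along x) by 18 mm (along y), from 9 to 57 mm height, centred; on top a lug, 8 mm wide in y (y = -9 to -1 mm), up to 65 mm. Grip the stem.
- ball_bearing: silver-grey ball bearing lying flat, 35 mm across, 11 mm thick, loose, about 60 g. Origin at the centre of its underside, z up.
- bushing: pale brass-yellow flanged bushing standing with its flange on top, 34 mm across, 28 mm high, loose, about 50 g; it may be gripped as a plain 34 mm cylinder over its whole height. Origin at the centre of its underside, z up.
- bearing_block: silver-grey aluminium pillow block (arched bearing housing on a foot) standing upright, 20 mm (x) by 54 mm (y) by 34 mm high, loose, about 120 g. Origin at the centre of its underside, z up; foot 15 mm high over the whole 54 mm, arch above it about 32 mm wide in y. Grip across the 20 mm side (along its x).
- red_spindle: look-alike, not wanted: an all-RED spindle standing upright, 47 mm across the round foot, 67 mm high (stem 26 x 24 mm), loose, about 45 g. Origin at the centre of its underside, z up.
- stop_block: look-alike, not wanted: a black L-shaped stop block, 22 mm (x) by 46 mm (y) by 26 mm high, loose, about 35 g, lying among the parts. Origin at the centre of its underside, z up.
- pad_blue: blue plastic pad, 80 x 80 x 4 mm, thin ring 60 mm across drawn round its middle, fixed in the kit tray, in any of its four corners. Origin at the centre of its underside, 3 mm above the worktop; top 4 mm above the origin; z up, x and y along its edges. Pads lie 2 x 2, centres 94 mm apart, parallel to the tray.
- pad_green: green plastic pad, 80 x 80 x 4 mm, thin ring 60 mm across drawn round its middle, fixed in the kit tray, in any of its four corners. Origin at the centre of its underside, 3 mm above the worktop; top 4 mm above the origin; z up, x and y along its edges. The fixed tray is 200 mm square, with a rim 15 mm high round its edge.
- pad_yellow: yellow plastic pad, 80 x 80 x 4 mm, thin ring 60 mm across drawn round its middle, fixed in the kit tray, in any of its four corners. Origin at the centre of its underside, 3 mm above the worktop; top 4 mm above the origin; z up, x and y along its edges. Flat ribs between the pads are lower than their tops.
- pad_black: black plastic pad, 80 x 80 x 4 mm, thin ring 60 mm across drawn round its middle, fixed in the kit tray, in any of its four corners. Origin at the centre of its underside, 3 mm above the worktop; top 4 mm above the origin; z up, x and y along its edges.
Not all that is in view belongs to the job. Of the things that look like the blue_spindle, take the one that is farthest from the robot's base at the start.

How it is judged:
At the end, for the whole second after the job is handed in: Blue spindle, ball bearing, bushing and pillow block at rest on the blue, green, yellow and black pad: centre within 15 mm of the pad's, resting on its top, upright within 0.12 rad. Red spindle and black stop block upright, within 20 mm of where they stood (horizontal distance between blue_spindle and pad_blue below 0.015 m and z of blue_spindle in the frame of pad_blue between 0.001 and 0.008 m and angle between each of blue_spindle, ball_bearing, bushing, bearing_block, red_spindle, stop_block's own z axis and vertical below 0.12 rad and linear speed of each of blue_spindle, ball_bearing, bushing, bearing_block below 0.02 m/s and horizontal distance between ball_bearing and pad_green below 0.015 m and z of ball_bearing in the frame of pad_green between 0.001 and 0.008 m and horizontal distance between bushing and pad_yellow below 0.015 m and z of bushing in the frame of pad_yellow between 0.001 and 0.008 m and horizontal distance between bearing_block and pad_black below 0.015 m and z of bearing_block in the frame of pad_black between 0.001 and 0.008 m and distance of each of red_spindle, stop_block from where it was at the start of the episode below 0.02 m); the robot touches nothing.
It fails at once if the red spindle is moved more than 20 mm or tipped (distance of red_spindle from where it was at the start of the episode above 0.02 m or angle between red_spindle's own z axis and vertical above 0.3 rad).
It fails at once if the black stop block is moved more than 20 mm or tipped (distance of stop_block from where it was at the start of the episode above 0.02 m or angle between stop_block's own z axis and vertical above 0.3 rad).
It also fails if it takes over 106 s, if anything falls off the work surface, if the arm or the gripper's body presses on something with over 40 N, if the wrist force passes 120 N, or if a joint passes its speed limit or range.

ROBOT

A 7-joint arm with a two-finger parallel gripper is mounted at the origin on a cart in front of the work surface, level with it; the furniture and walls round the work are solid. World frame = base frame: x ahead of the robot, y to its left, z up, the work surface at z = 0. Lengths are in m, angles in rad, forces in N, time in s.
With the tool pointing down it reaches from about 0.4 to 0.75 m from the base axis. Payload 19.5 kg.
Tool frame: the origin (TCP) lies at the very end of the fingers, on their centre line; the grasp point (between the pads) lies 19 mm behind it; z points along the fingers, y is the line along which they close (so a half turn about z gives the same grasp; the last joint's range is limited). The gripper opens to 85 mm and grips with 20 to 120 N. Pads are 22 mm wide; open, the fingers measure 114 mm over their backs; the gripper's body (76 mm by 85 mm) begins 54 mm behind the grasp point. The pads swing forward as they close: fully open they stand 13 mm farther back than shut.
Start: joints at [-1.312, 0.707, -0.028, 1.485, 0.022, 0.951, -0.075], TCP at [0.17, 0.549, 0.231] pointing down, gripper open.
Joint ranges: [-2.71, 2.71], [-0.32, 2.16], [-1.57, 1.52], [0, 2.45], [-1.46, 4.6], [0, 2.02], [-2.83, 2.83]. Speed limits (rad/s): [1.89, 1.89, 2.57, 2.57, 3.01, 3.01, 3.01].

INTERFACE

Orientations are given as a 3x3 rotation matrix whose columns are the frame's x, y, z axes.
In Python, from rig import bot gives the robot as it stands. The module is installed in compiled form; this text tells all that it offers.
- The arm moves only by the tool jog_arm, never from a script. Its arguments are lists of equal length, an entry for each row: "fingers": the finger opening in cm, from 0 to 8.54; "delta_pos": the shift along the tool's x, y, z in cm, a list of three; "yaw": the turn about the tool's z in degrees. A call has exactly 5 rows; each row shifts and turns the commanded pose from where the row before left it, along the tool's axes as they then stand; what a row does not reach is not made up. A row lasts 1/8 s, in which the tool goes at most 62.5 mm and 10.7 degrees, less where a joint would pass 70% of its speed; a pose out of reach is approached as far as the arm can. A call with a gripper value outside its range is refused whole. The fingers move at their own pace and stop on an object; "grip_force" is the grip in N (left out, the last holds). Time passes only in rows, so rows that do not move let the fingers close, or fill a call up. It gives the time, the measured TCP pose, the force, the opening and the grip force at its end, in the units of the state.
- bot.get_state(): the state, without advancing time (a new reading comes with each control period).
- bot.capture(name): name is "scene" or "top" or "wrist"; returns a dict with "pixels" (480x640x3 uint8, blue, green, red), "fx", "fy", "cx", "cy" (pixels), "R" (3x3) and "t" (3): a world point X has camera coordinates R X + t. Camera axes: x right, y down, z forward; pixel columns grow to the right and rows downward; lengths in m; the calibration is good to about 2 mm. A picture is of the moment at which its call begins. There is no depth.
- bot.sign_off(): hands the job in; it is judged then, once.
The state is a dict: "t": time; "joint_pos": joint angles; "joint_vel": joint speeds; "joint_efforts": joint torques, N m; "tcp_pos": TCP position; "ee_rot": TCP orientation; "force": force on the tool from outside, world axes, zero at the start; "moment": the same for the moment, N m; "opening": finger opening in m; "grasp_force": force on a finger pad.
Only numpy, scipy, OpenCV 4.12 (cv2) and the standard library are available. Lean on these libraries where they do the work, as an engineer would, in place of code of your own. Each camera call takes 0.05 s, during which the arm holds its last target. There are 200 camera calls.

## Working session

There is one attempt and no reset: what is moved stays moved. The work goes in short steps, Python scripts to look and compute and a tool call to move; the robot and the scene stay as the last step left them, time stands still between calls to the robot, and variables do not carry over. Pictures are saved under pics/ and viewed, at most 14 in all, crops included, and the job is handed in when it is done.

Besides the shell and the picture viewer there is one more tool, called after "Request:" as name([rows], argument=value, ...), one row to a line, values as JSON. jog_arm: Moves the arm, as the interface text tells. Its arguments: {"type":"object","properties":{"fingers":{"type":"array"},"delta_pos":{"type":"array"},"yaw":{"type":"array"},"grip_force":{"type":"number"}},"required":["fingers","delta_pos","yaw"]}

```bash
mkdir -p pics; python3 - <<'E'
from rig import bot
import cv2,numpy as np
for n in ("scene","top"):
    c=bot.capture(n); cv2.imwrite(f"pics/{n}0.png",c["pixels"]); np.savez(f"{n}0.npz",**c)
    print(n,c["fx"],c["cx"],c["cy"],(-c["R"].T@c["t"]).round(3))
s=bot.get_state(); print(s["t"],s["tcp_pos"],s["ee_rot"],s["opening"])
E
```

```text
scene 582.339462472694 321.8142311208079 234.87170447472485 [0.187 0.631 0.838]
top 475.57703982584536 310.317118328553 233.7590294944466 [ 0.386 -0.009  0.939]
0.1 [0.17030563 0.54896469 0.23087878] [[-9.55097440e-01  2.96291778e-01 -2.52129135e-04]
 [ 2.96291883e-01  9.55096997e-01 -9.20072842e-04]
 [-3.18022381e-05 -9.53463032e-04 -9.99999545e-01]] 0.08542184295194523
```

View pics/top0.png

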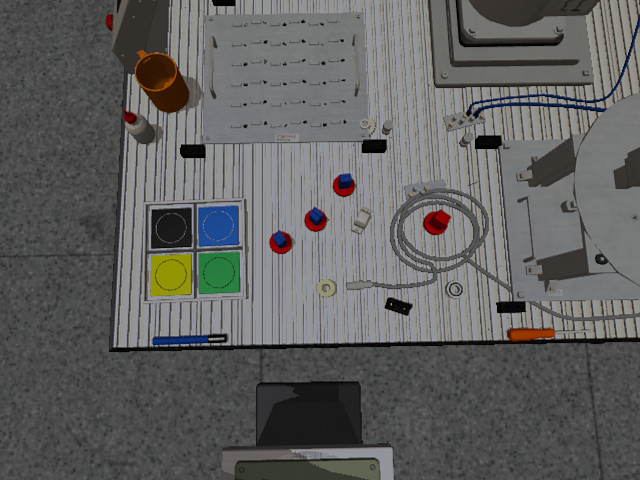

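View pics/scene0.png

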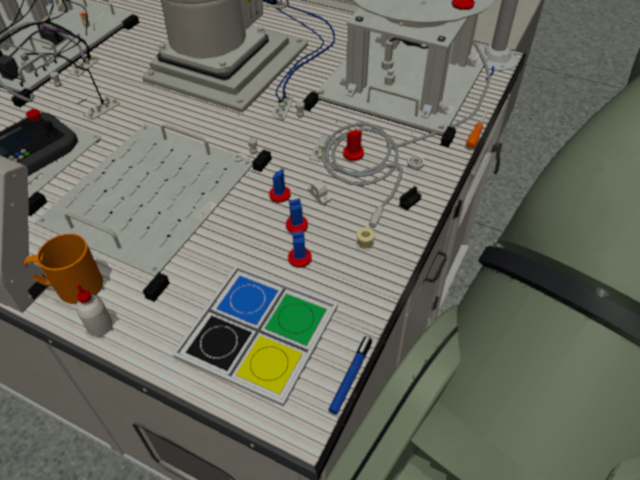

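The top picture shows three blue-stemmed spindles at (281,242), (316,220) and (344,185), and the red spindle at (437,223). It also shows the pillow block (361,220), bushing (326,288), bearing (455,290) and stop block (398,305). The tray pads are black (171,227), blue (218,226), yellow (171,274) and green (219,272). The scene view shows the same layout.

Candidates for the blue spindle: (281,242), (316,220), (344,185) and the red one at (437,223). I'll choose by distance from the base and check with a crop.

```bash
cat > h.py <<'E'
import numpy as np,cv2
def w2p(c,X):
    X=np.atleast_2d(X)@c["R"].T+c["t"]; return np.c_[c["fx"]*X[:,0]/X[:,2]+c["cx"],c["fy"]*X[:,1]/X[:,2]+c["cy"]]
def p2w(c,uv,z):
    uv=np.atleast_2d(np.asarray(uv,float)); d=np.c_[(uv[:,0]-c["cx"])/c["fx"],(uv[:,1]-c["cy"])/c["fy"],np.ones(len(uv))]@c["R"]
    o=-c["R"].T@c["t"]; return o+d*((z-o[2])/d[:,2:])
def rect(c,x,y,z,half,ppm=4000):  # plane z rectified; image right=-y, up=+x
    k=np.array([[x+half,y+half],[x+half,y-half],[x-half,y-half],[x-half,y+half]]); n=int(2*half*ppm)
    H=cv2.getPerspectiveTransform(w2p(c,np.c_[k,np.full(4,z)]).astype(np.float32),np.float32([[0,0],[n,0],[n,n],[0,n]]))
    return cv2.warpPerspective(c["pixels"],H,(n,n),flags=cv2.INTER_CUBIC)
E
python3 - <<'E'
from h import *
t=np.load("top0.npz");s=np.load("scene0.npz")
print("origin px",w2p(t,[[0,0,0],[.17,.549,.2]]))
P=dict(b1=((281,242),(300,256),.009),b2=((316,220),(297,223),.009),b3=((344,185),(280,193),.009),red=((437,223),(353,150),.01),
block=((361,220),(318,194),.017),bush=((326,288),(366,237),.028),bear=((455,290),(416,162),.011),stop=((398,305),(410,198),.026),
black=((171,227),(220,342),.007),blue=((218,226),(249,298),.007),yellow=((171,274),(269,363),.007),green=((219,272),(295,319),.007))
for k,(a,b,z) in P.items():
    w=p2w(t,a,z)[0];v=p2w(s,b,z)[0]; print(k,w.round(3)[:2],v.round(3)[:2],"dist",np.hypot(*w[:2]).round(3))
row=[rect(t,*p2w(t,P[k][0],P[k][2])[0],.04,2450) for k in("b1","b2","b3","red")]
row2=[rect(t,*p2w(t,P[k][0],P[k][2])[0],.04,2450) for k in("block","bush","bear","stop")]
row3=[rect(s,*p2w(s,P[k][1],P[k][2])[0],.04,2450) for k in("block","bush","bear","stop")]
cv2.imwrite("pics/crops.png",np.vstack([np.hstack(row),np.hstack(row2),np.hstack(row3)]))
E
```

```text
origin px [[307.62927945 537.67966499]
 [-75.55893347 479.13043439]]
b1 [0.538 0.043] [0.535 0.045] dist 0.54
b2 [ 0.582 -0.027] [ 0.579 -0.025] dist 0.582
b3 [ 0.653 -0.085] [ 0.65  -0.083] dist 0.659
red [ 0.571 -0.268] [ 0.572 -0.268] dist 0.631
block [ 0.578 -0.116] [ 0.575 -0.107] dist 0.59
bush [ 0.445 -0.043] [ 0.439 -0.036] dist 0.447
bear [ 0.437 -0.294] [ 0.435 -0.291] dist 0.527
stop [ 0.41  -0.179] [ 0.404 -0.169] dist 0.448
black [0.573 0.263] [0.568 0.262] dist 0.63
blue [0.573 0.169] [0.571 0.166] dist 0.598
yellow [0.479 0.259] [0.476 0.26 ] dist 0.545
green [0.481 0.165] [0.479 0.168] dist 0.509
```

View pics/crops.png

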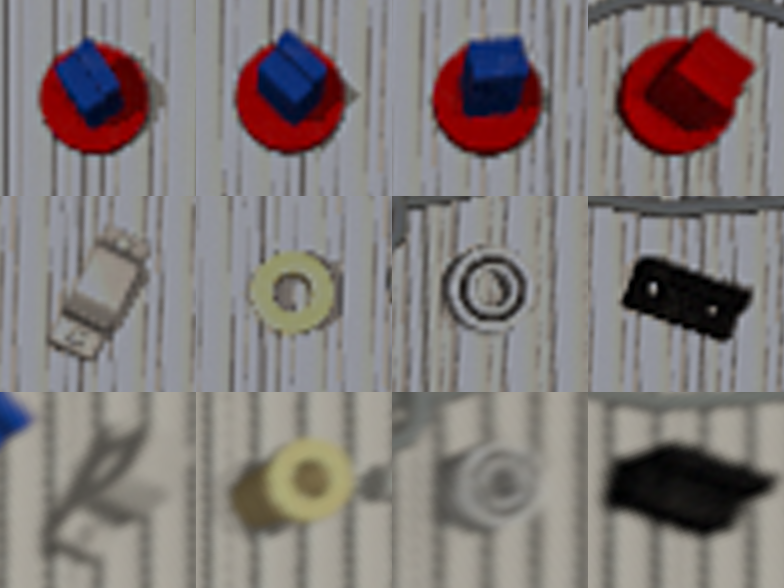

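The crops confirm it. The third blue spindle, (344,185) in the top picture at about (0.653,-0.085), is farthest from the base at 0.659 m, so I'll take that one. Its stem is turned about 5°, and the block's long axis lies at about -27°.

```bash
cat >> h.py <<'E'
import json
def plan(x,y,z,th,n,f,s=None):
    """rows (tool axes, cm/deg) to bring TCP to x,y,z, tool y at world angle th"""
    from rig import bot
    s=s or bot.get_state(); p=np.array(s["tcp_pos"]); R=s["ee_rot"]; a=np.degrees(np.arctan2(R[1][1],R[0][1]))
    T=np.array([x,y,z]); dth=(th-a+180)%360-180; D=[];Y=[]
    for i in range(n):
        t=np.radians(a); M=np.array([[-np.sin(t),np.cos(t),0],[np.cos(t),np.sin(t),0],[0,0,-1]])
        d=np.round(M.T@((T-p)/(n-i))*100,1)
        yw=round(-((th-a+180)%360-180)/(n-i)) ; D.append((d+0).tolist());Y.append(yw); p=p+M@d/100;a-=yw
    for i in range(0,n,5): print(json.dumps(dict(fingers=[f]*5,delta_pos=D[i:i+5],yaw=Y[i:i+5])))
    print("end",p.round(4),round(a,1))
    return dict(tcp_pos=p,ee_rot=[[0,np.cos(np.radians(a)),0],[0,np.sin(np.radians(a)),0],[0,0,0]])
E
python3 - <<'E'
from h import *
t=np.load("top0.npz");h=cv2.cvtColor(t["pixels"],cv2.COLOR_BGR2HSV)
for k,lo,hi in(("blue",(100,100,100),(125,255,255)),("green",(45,100,60),(85,255,255)),("yellow",(22,150,100),(38,255,255))):
    m=cv2.inRange(h,lo,hi); n,l,st,c=cv2.connectedComponentsWithStats(m); i=1+st[1:,4].argmax()
    print(k,st[i],p2w(t,c[i],.007)[0].round(4))
plan(.653,-.085,.2,5,20,8.5)
E
```

```text
blue [ 198  206   41   40 1538] [0.5742 0.1694 0.007 ]
green [ 199  252   41   42 1602] [0.4801 0.1663 0.007 ]
yellow [ 151  254   40   42 1553] [0.4775 0.2605 0.007 ]
{"fingers": [8.5, 8.5, 8.5, 8.5, 8.5], "delta_pos": [[-3.2, -2.3, 0.2], [-3.4, -2.1, 0.2], [-3.5, -2.0, 0.1], [-3.6, -1.8, 0.2], [-3.7, -1.6, 0.1]], "yaw": [3, 3, 3, 3, 3]}
{"fingers": [8.5, 8.5, 8.5, 8.5, 8.5], "delta_pos": [[-3.7, -1.4, 0.2], [-3.8, -1.1, 0.1], [-3.9, -0.9, 0.2], [-3.9, -0.7, 0.1], [-4.0, -0.5, 0.2]], "yaw": [4, 3, 4, 3, 4]}
{"fingers": [8.5, 8.5, 8.5, 8.5, 8.5], "delta_pos": [[-4.0, -0.2, 0.1], [-4.0, 0.0, 0.2], [-4.0, 0.3, 0.1], [-3.9, 0.5, 0.2], [-3.9, 0.8, 0.1]], "yaw": [3, 4, 3, 4, 3]}
{"fingers": [8.5, 8.5, 8.5, 8.5, 8.5], "delta_pos": [[-3.8, 1.0, 0.2], [-3.8, 1.3, 0.1], [-3.7, 1.5, 0.2], [-3.5, 1.7, 0.1], [-3.5, 1.9, 0.2]], "yaw": [4, 3, 4, 3, 4]}
end [ 0.6528 -0.085   0.1999] 4.8
```

Request:
jog_arm([
  [-3.2,-2.3,0.2],
  [-3.4,-2.1,0.2],
  [-3.5,-2.0,0.1],
  [-3.6,-1.8,0.2],
  [-3.7,-1.6,0.1],
], fingers=[8.5,8.5,8.5,8.5,8.5], yaw=[3,3,3,3,3])

```text
t: 0.72
tcp_pos: [0.2924, 0.3888, 0.2231]
ee_rot: [[-0.845, 0.535, -0.0], [0.535, 0.845, -0.0], [-0.0, -0.0, -1.0]]
force: [0.9, 1.2, -0.7]
opening: 0.0853
grasp_force: 0.0
```

Request:
jog_arm([
  [-3.7,-1.4,0.2],
  [-3.8,-1.1,0.1],
  [-3.9,-0.9,0.2],
  [-3.9,-0.7,0.1],
  [-4.0,-0.5,0.2],
], fingers=[8.5,8.5,8.5,8.5,8.5], yaw=[4,3,4,3,4])

```text
t: 1.35
tcp_pos: [0.4126, 0.2302, 0.2152]
ee_rot: [[-0.638, 0.77, -0.0], [0.77, 0.638, -0.0], [0.0, -0.0, -1.0]]
force: [0.1, -0.2, -0.4]
opening: 0.0851
grasp_force: 0.0
```

Request:
jog_arm([
  [-4.0,-0.2,0.1],
  [-4.0,0.0,0.2],
  [-4.0,0.3,0.1],
  [-3.9,0.5,0.2],
  [-3.9,0.8,0.1],
], fingers=[8.5,8.5,8.5,8.5,8.5], yaw=[3,4,3,4,3])

```text
t: 1.98
tcp_pos: [0.5325, 0.0711, 0.2081]
ee_rot: [[-0.385, 0.923, -0.001], [0.923, 0.385, -0.0], [0.0, -0.001, -1.0]]
force: [-0.5, 0.1, -0.9]
opening: 0.0851
grasp_force: 0.0
```

Request:
jog_arm([
  [-3.8,1.0,0.2],
  [-3.8,1.3,0.1],
  [-3.7,1.5,0.2],
  [-3.5,1.7,0.1],
  [-3.5,1.9,0.2],
], fingers=[8.5,8.5,8.5,8.5,8.5], yaw=[4,3,4,3,4])

```text
t: 2.6
tcp_pos: [0.6534, -0.0858, 0.2]
ee_rot: [[-0.081, 0.997, -0.0], [0.997, 0.081, 0.0], [0.0, -0.0, -1.0]]
force: [0.4, -0.6, 0.1]
opening: 0.0851
grasp_force: 0.0
```

```bash
python3 - <<'E'
from rig import bot
from h import *
c=bot.capture("wrist"); cv2.imwrite("pics/w1.png",c["pixels"]); np.savez("w1.npz",**c)
s=bot.get_state(); print(s["t"],s["tcp_pos"],np.round(s["ee_rot"],3).tolist(),np.round(s["joint_pos"],2))
print((-c["R"].T@c["t"]).round(3),c["fx"])
print(w2p(c,[[.653,-.085,.009],[.578,-.116,.017],[.582,-.027,.009],[.445,-.043,.028]]).round())
E
```

```text
2.65 [ 0.65464655 -0.09072204  0.1992418 ] [[-0.074, 0.997, -0.001], [0.997, 0.074, -0.003], [-0.003, -0.001, -1.0]] [ 0.01  0.89  0.19  1.17 -0.16  1.09  0.28]
[ 0.646 -0.006  0.342] 393.234418048617
[[327. 208.]
 [238. 238.]
 [246. 132.]
 [ 64. 139.]]
```

View pics/w1.png

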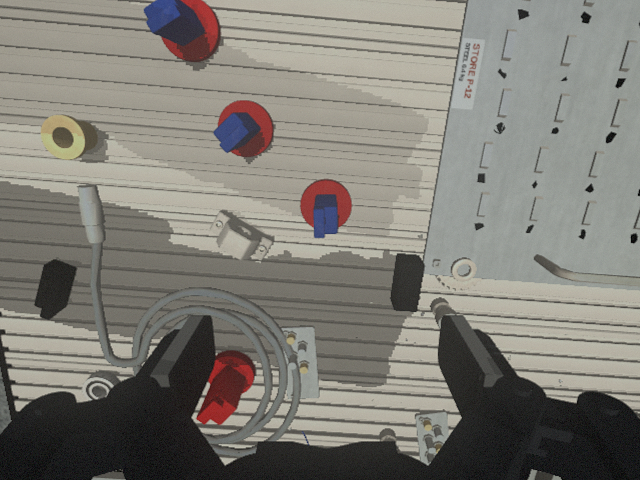

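The wrist view shows the target spindle foot at (326,205), the block at (242,236), the bushing at (64,138), the bearing at (100,388) and the other two blue spindles at upper left. I'll now refine the positions and angles.

```bash
python3 - <<'E'
from rig import bot
from h import *
c=bot.capture("wrist"); np.savez("w2.npz",**c); s=bot.get_state(); print(s["tcp_pos"])
h=cv2.cvtColor(c["pixels"],cv2.COLOR_BGR2HSV)
m=cv2.inRange(h,(0,150,60),(8,255,255))|cv2.inRange(h,(172,150,60),(180,255,255))
n,l,st,ce=cv2.connectedComponentsWithStats(m)
for i in range(1,n):
    if st[i,4]>300:
        k=cv2.convexHull(cv2.findContours((l==i).astype(np.uint8),0,1)[0][0]); e=cv2.fitEllipse(k); print("red",e[0],p2w(c,e[0],.008)[0].round(4))
mb=cv2.inRange(h,(18,60,90),(32,255,255));n,l,st,ce=cv2.connectedComponentsWithStats(mb)
for i in range(1,n):
    if st[i,4]>300:print("yel",st[i],ce[i],p2w(c,ce[i],.027)[0].round(4))
g=np.hstack([rect(c,.653,-.085,.06,.045,4400),rect(c,.576,-.114,.015,.045,4400)])
cv2.imwrite("pics/r2.png",g)
E
```

```text
[ 0.65343855 -0.08870406  0.19907358]
red (200.66346740722656, 10.428211212158203) [0.549  0.0531 0.008 ]
red (242.4388885498047, 121.61709594726562) [ 0.5806 -0.0242  0.008 ]
red (324.4730529785156, 198.7585906982422) [ 0.6515 -0.0827  0.008 ]
red (220.51673889160156, 384.8414001464844) [ 0.5602 -0.2822  0.008 ]
yel [  37  109   45   46 1301] [ 59.53420446 131.08301307] [ 0.4442 -0.0408  0.027 ]
```

View pics/r2.png

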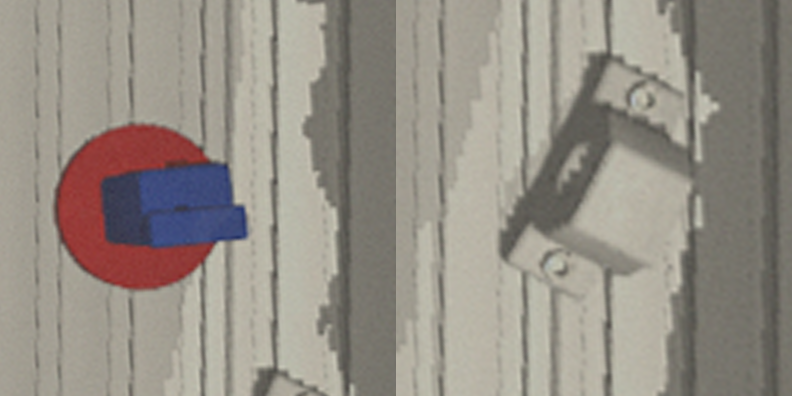

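Request:
jog_arm([
  [0,0,3.6],
  [0,0,3.6],
  [0,0,3.6],
  [0,0,0],
  [0,0,0],
], fingers=[8.5,8.5,8.5,8.5,8.5], yaw=[0,0,0,0,0])

```text
t: 3.32
tcp_pos: [0.6533, -0.0848, 0.0937]
ee_rot: [[-0.083, 0.997, 0.001], [0.997, 0.083, -0.0], [-0.0, 0.001, -1.0]]
force: [0.0, -0.0, 1.6]
opening: 0.0851
grasp_force: 0.0
```

Request:
jog_arm([
  [0.1,-0.1,2.5],
  [0,0,2.5],
  [0,0,2.3],
  [0,0,0],
  [0,0,0],
], fingers=[8.5,8.5,8.5,8.5,8.5], yaw=[0,0,0,0,0])

```text
t: 3.95
tcp_pos: [0.6526, -0.084, 0.0212]
ee_rot: [[-0.083, 0.997, 0.002], [0.997, 0.083, -0.0], [-0.001, 0.002, -1.0]]
force: [-0.4, 0.1, 0.1]
opening: 0.0851
grasp_force: 0.0
```

Request:
jog_arm([
  [0,0,0],
  [0,0,0],
  [0,0,0],
  [0,0,0],
  [0,0,0],
], fingers=[1,1,1,1,1], yaw=[0,0,0,0,0], grip_force=40)

```text
t: 4.58
tcp_pos: [0.6519, -0.084, 0.0195]
ee_rot: [[-0.083, 0.997, 0.0], [0.997, 0.083, -0.0], [-0.0, 0.0, -1.0]]
force: [0.1, -1.0, 2.8]
opening: 0.0176
grasp_force: 39.7
```

Request:
jog_arm([
  [0,0,0],
  [0,0,0],
  [0,0,0],
  [0,0,0],
  [0,0,0],
], fingers=[1,1,1,1,1], yaw=[0,0,0,0,0])

```text
t: 5.2
tcp_pos: [0.6519, -0.084, 0.0195]
ee_rot: [[-0.083, 0.997, 0.0], [0.997, 0.083, -0.0], [-0.0, 0.0, -1.0]]
force: [-0.8, -0.7, 6.1]
opening: 0.0175
grasp_force: 39.8
```

Request:
jog_arm([
  [0,0,-2],
  [0,0,-3],
  [0,0,-3],
  [0,0,-3],
  [0,0,0],
], fingers=[1,1,1,1,1], yaw=[0,0,0,0,0])

```text
t: 5.82
tcp_pos: [0.6527, -0.0841, 0.1325]
ee_rot: [[-0.083, 0.997, 0.004], [0.997, 0.083, -0.001], [-0.001, 0.004, -1.0]]
force: [-0.2, 0.1, -0.4]
opening: 0.0178
grasp_force: 39.2
```

```bash
python3 - <<'E'
from h import *
plan(.5742,.1694,.13,4.8,9,1)
E
```

```text
{"fingers": [1, 1, 1, 1, 1], "delta_pos": [[2.9, -0.6, 0.0], [2.9, -0.6, 0.0], [2.9, -0.6, 0.0], [2.9, -0.7, 0.0], [2.9, -0.6, 0.1]], "yaw": [0, 0, 0, 0, 0]}
{"fingers": [1, 1, 1, 1, 1], "delta_pos": [[2.9, -0.7, 0.0], [2.8, -0.6, 0.1], [2.9, -0.7, 0.0], [2.8, -0.6, 0.1]], "yaw": [0, 0, 0, 0]}
end [0.5744 0.1693 0.1295] 4.8
```

Request:
jog_arm([
  [2.9,-0.6,0],
  [2.9,-0.6,0],
  [2.9,-0.6,0],
  [2.9,-0.7,0],
  [2.9,-0.6,0],
], fingers=[1,1,1,1,1], yaw=[0,0,0,0,0])

```text
t: 6.45
tcp_pos: [0.6082, 0.0589, 0.1293]
ee_rot: [[-0.083, 0.997, -0.001], [0.997, 0.083, -0.0], [-0.0, -0.001, -1.0]]
force: [-0.1, 0.2, -1.0]
opening: 0.0175
grasp_force: 39.2
```

Request:
jog_arm([
  [2.9,-0.7,0],
  [2.8,-0.6,0],
  [2.9,-0.7,0],
  [2.8,-0.6,0],
  [0,0,0],
], fingers=[1,1,1,1,1], yaw=[0,0,0,0,0])

```text
t: 7.08
tcp_pos: [0.5725, 0.1717, 0.1292]
ee_rot: [[-0.086, 0.996, -0.001], [0.996, 0.086, 0.001], [0.001, -0.001, -1.0]]
force: [-0.5, 0.5, -0.4]
opening: 0.0176
grasp_force: 39.2
```

Request:
jog_arm([
  [0,0,3],
  [0,0,3],
  [0,0,2.5],
  [0,0,0],
  [0,0,0],
], fingers=[1,1,1,1,1], yaw=[0,0,0,0,0])

```text
t: 7.7
tcp_pos: [0.5739, 0.1691, 0.0453]
ee_rot: [[-0.083, 0.997, 0.001], [0.997, 0.083, -0.0], [-0.0, 0.001, -1.0]]
force: [0.4, 0.2, 0.5]
opening: 0.0175
grasp_force: 39.2
```

```bash
python3 - <<'E'
from rig import bot
from h import *
c=bot.capture("wrist"); cv2.imwrite("pics/w3.png",c["pixels"]); np.savez("w3.npz",**c); s=bot.get_state(); print(s["tcp_pos"],s["opening"])
P=np.array([[.5742,.1694,.007],[.4801,.1663,.007],[.4775,.2605,.007],[.5716,.2636,.007]]); print(w2p(c,P).round())
c=bot.capture("top"); cv2.imwrite("pics/t3.png",cv2.resize(c["pixels"][180:330,130:300],None,fx=3,fy=3,interpolation=2))
E
```

```text
[0.5739906  0.16924922 0.04545648] 0.01725562927903675
[[329. 280.]
 [138. 272.]
 [117.  64.]
 [341.  76.]]
```

View pics/w3.png

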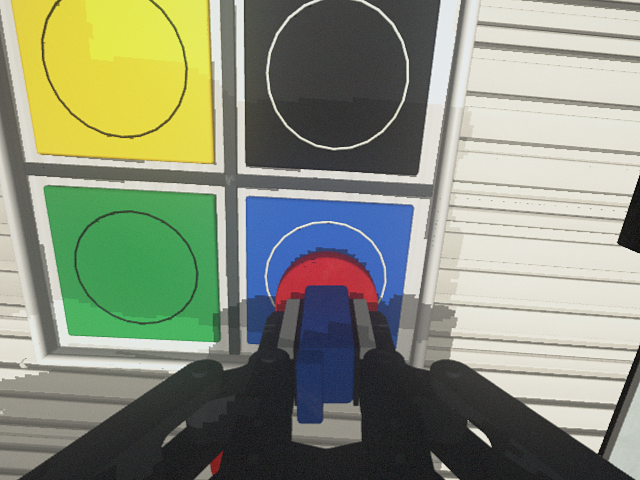

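The wrist view shows the spindle upright over the blue pad, with the ring around (326,280). The other rings, green (136,267), black (338,73) and yellow (115,66), are within a few pixels of prediction, so the pad positions hold. Lowering.

Request:
jog_arm([
  [0,-0.1,0.9],
  [0,0,0.7],
  [0,0,0.2],
  [0,0,0],
  [0,0,0],
], fingers=[1,1,1,1,1], yaw=[0,0,0,0,0])

```text
t: 8.43
tcp_pos: [0.5721, 0.1693, 0.0265]
ee_rot: [[-0.083, 0.997, -0.001], [0.997, 0.083, -0.0], [-0.0, -0.001, -1.0]]
force: [-3.7, -1.6, 11.1]
opening: 0.0177
grasp_force: 40.7
```

Request:
jog_arm([
  [0,0,0],
  [0,0,0],
  [0,0,0],
  [0,0,0],
  [0,0,-1],
], fingers=[5.5,5.5,5.5,5.5,5.5], yaw=[0,0,0,0,0])

```text
t: 9.05
tcp_pos: [0.5721, 0.1692, 0.0362]
ee_rot: [[-0.083, 0.997, -0.001], [0.997, 0.083, -0.0], [-0.0, -0.001, -1.0]]
force: [-0.4, -1.0, 0.4]
opening: 0.0548
grasp_force: 0.0
```

Request:
jog_arm([
  [0,0,-2],
  [0,0,-4],
  [0,0,-4],
  [0,0,-2],
  [0,0,0],
], fingers=[5.5,5.5,5.5,5.5,5.5], yaw=[0,0,0,0,0])

```text
t: 9.68
tcp_pos: [0.573, 0.1695, 0.1581]
ee_rot: [[-0.083, 0.997, 0.003], [0.997, 0.083, 0.001], [0.001, 0.003, -1.0]]
force: [0.1, -0.5, -0.9]
opening: 0.0553
grasp_force: 0.0
```

```bash
python3 - <<'E'
from h import *
plan(.581,-.1135,.15,64,9,5.5)
E
```

```text
{"fingers": [5.5, 5.5, 5.5, 5.5, 5.5], "delta_pos": [[-3.1, -0.2, 0.1], [-3.1, -0.6, 0.1], [-3.0, -0.9, 0.1], [-2.9, -1.2, 0.1], [-2.7, -1.6, 0.1]], "yaw": [-7, -7, -6, -7, -6]}
{"fingers": [5.5, 5.5, 5.5, 5.5, 5.5], "delta_pos": [[-2.6, -1.9, 0.1], [-2.3, -2.1, 0.1], [-2.1, -2.4, 0.1], [-1.7, -2.6, 0.0]], "yaw": [-7, -6, -7, -6]}
end [ 0.5808 -0.1134  0.1501] 63.8
```

Request:
jog_arm([
  [-3.1,-0.2,0.1],
  [-3.1,-0.6,0.1],
  [-3.0,-0.9,0.1],
  [-2.9,-1.2,0.1],
  [-2.7,-1.6,0.1],
], fingers=[5.5,5.5,5.5,5.5,5.5], yaw=[-7,-7,-6,-7,-6])

```text
t: 10.3
tcp_pos: [0.5761, 0.0117, 0.1507]
ee_rot: [[-0.615, 0.788, -0.001], [0.788, 0.615, -0.0], [0.001, -0.001, -1.0]]
force: [0.5, -0.2, 0.2]
opening: 0.0553
grasp_force: 0.0
```

Request:
jog_arm([
  [-2.6,-1.9,0.1],
  [-2.3,-2.1,0.1],
  [-2.1,-2.4,0.1],
  [-1.7,-2.6,0],
  [0,0,0],
], fingers=[5.5,5.5,5.5,5.5,5.5], yaw=[-7,-6,-7,-6,0])

```text
t: 10.92
tcp_pos: [0.5796, -0.1162, 0.1476]
ee_rot: [[-0.896, 0.444, -0.001], [0.444, 0.896, -0.001], [0.001, -0.001, -1.0]]
force: [-0.5, 0.1, -0.5]
opening: 0.0547
grasp_force: 0.0
```

Request:
jog_arm([
  [0,0,2],
  [0,0,3],
  [0,0,2],
  [0,0,0],
  [0,0,0],
], fingers=[5.5,5.5,5.5,5.5,5.5], yaw=[0,0,0,0,0])

```text
t: 11.55
tcp_pos: [0.5805, -0.1132, 0.079]
ee_rot: [[-0.897, 0.442, 0.001], [0.442, 0.897, -0.0], [-0.001, 0.0, -1.0]]
force: [0.1, -0.1, -0.0]
opening: 0.0551
grasp_force: 0.0
```

```bash
python3 - <<'E'
from rig import bot
from h import *
c=bot.capture("wrist"); cv2.imwrite("pics/w4.png",c["pixels"]); np.savez("w4.npz",**c); s=bot.get_state(); print(s["tcp_pos"],s["opening"])
a=np.radians(64);x=np.array([np.cos(a),np.sin(a),0]);y=np.array([-np.sin(a),np.cos(a),0])
print(w2p(c,[np.array([.581,-.1135,.015])+i*.01*x+j*.027*y for i in(-1,1) for j in(-1,1)]).round())
E
```

```text
[ 0.58060894 -0.11332758  0.07916123] 0.05526885071386152
[[310. 308.]
 [308. 218.]
 [344. 307.]
 [345. 218.]]
```

View pics/w4.png

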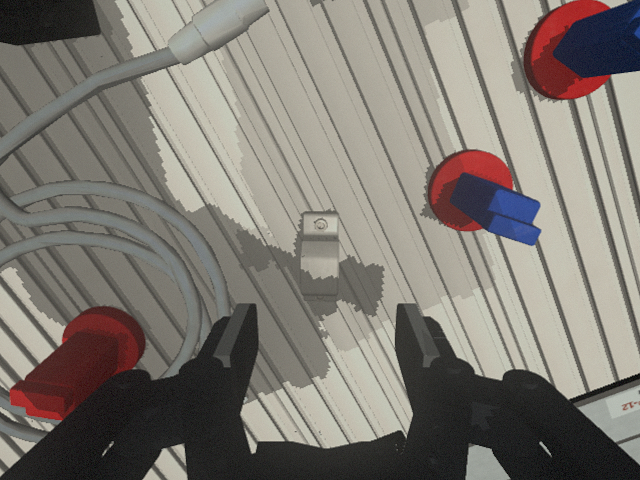

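The wrist view shows the block between the fingers, its near foot edge at (303–340, 212) against the predicted (308–345, 218). So I shift about 3 mm along -y and +x of the tool, then descend.

Request:
jog_arm([
  [0.3,-0.3,2.5],
  [0,0,2.8],
  [0,0,2],
  [0,0,0],
  [0,0,0],
], fingers=[5.5,5.5,5.5,5.5,5.5], yaw=[0,0,0,0,0])

```text
t: 12.22
tcp_pos: [0.5767, -0.115, 0.0063]
ee_rot: [[-0.897, 0.442, 0.001], [0.442, 0.897, -0.0], [-0.001, 0.0, -1.0]]
force: [-0.4, -0.4, 0.1]
opening: 0.0549
grasp_force: 0.0
```

Request:
jog_arm([
  [0,0,0],
  [0,0,0],
  [0,0,0],
  [0,0,0],
  [0,0,0],
], fingers=[1,1,1,1,1], yaw=[0,0,0,0,0])

```text
t: 12.85
tcp_pos: [0.5765, -0.115, 0.006]
ee_rot: [[-0.897, 0.442, 0.001], [0.442, 0.897, -0.0], [-0.001, 0.0, -1.0]]
force: [-1.5, 0.1, 6.9]
opening: 0.0189
grasp_force: 39.1
```

Request:
jog_arm([
  [0,0,0],
  [0,0,-2],
  [0,0,-4],
  [0,0,-4],
  [0,0,0],
], fingers=[1,1,1,1,1], yaw=[0,0,0,0,0], grip_force=50)

```text
t: 13.48
tcp_pos: [0.5775, -0.1152, 0.1091]
ee_rot: [[-0.897, 0.442, 0.005], [0.442, 0.897, -0.001], [-0.005, 0.001, -1.0]]
force: [-0.4, -0.8, -1.0]
opening: 0.0194
grasp_force: 49.1
```

```bash
python3 - <<'E'
from h import *
plan(.571,.263,.12,64,10,1)
E
```

```text
{"fingers": [1, 1, 1, 1, 1], "delta_pos": [[1.7, 3.4, -0.1], [1.7, 3.4, -0.1], [1.7, 3.4, -0.1], [1.7, 3.3, -0.1], [1.8, 3.4, -0.1]], "yaw": [0, 0, 0, 0, 0]}
{"fingers": [1, 1, 1, 1, 1], "delta_pos": [[1.7, 3.3, -0.1], [1.8, 3.4, -0.1], [1.7, 3.3, -0.1], [1.8, 3.4, -0.1], [1.7, 3.3, -0.2]], "yaw": [0, 0, 0, 0, 0]}
end [0.571  0.2626 0.1201] 63.8
```

Request:
jog_arm([
  [1.7,3.4,-0.1],
  [1.7,3.4,-0.1],
  [1.7,3.4,-0.1],
  [1.7,3.3,-0.1],
  [1.8,3.4,-0.1],
], fingers=[1,1,1,1,1], yaw=[0,0,0,0,0])

```text
t: 14.1
tcp_pos: [0.5735, 0.0758, 0.1105]
ee_rot: [[-0.897, 0.442, -0.0], [0.442, 0.897, -0.0], [0.0, -0.0, -1.0]]
force: [-0.4, -0.7, -0.9]
opening: 0.0188
grasp_force: 49.2
```

Request:
jog_arm([
  [1.7,3.3,-0.1],
  [1.8,3.4,-0.1],
  [1.7,3.3,-0.1],
  [1.8,3.4,-0.1],
  [1.7,3.3,-0.2],
], fingers=[1,1,1,1,1], yaw=[0,0,0,0,0])

```text
t: 14.72
tcp_pos: [0.5691, 0.2642, 0.1164]
ee_rot: [[-0.897, 0.442, -0.001], [0.442, 0.897, -0.0], [0.0, -0.001, -1.0]]
force: [-0.2, -0.0, -0.2]
opening: 0.0191
grasp_force: 49.2
```

Request:
jog_arm([
  [0,0,0],
  [0,0,2.5],
  [0,0,3.5],
  [0,0,2.5],
  [0,0,0],
], fingers=[1,1,1,1,1], yaw=[0,0,0,0,0])

```text
t: 15.35
tcp_pos: [0.5688, 0.2617, 0.03]
ee_rot: [[-0.897, 0.443, -0.003], [0.443, 0.897, -0.002], [0.002, -0.003, -1.0]]
force: [0.1, 0.2, -0.3]
opening: 0.0193
grasp_force: 49.2
```

```bash
python3 - <<'E'
from rig import bot
from h import *
c=bot.capture("wrist"); cv2.imwrite("pics/w5.png",c["pixels"]); s=bot.get_state(); print(s["tcp_pos"],s["opening"])
print(w2p(c,[[.571,.263,.007],[.573,.169,.007]]))
E
```

```text
[0.56951787 0.26220688 0.03145337] 0.019122050274200882
[[332.11597512 298.95736359]
 [164.14358335 377.61568186]]
```

View pics/w5.png

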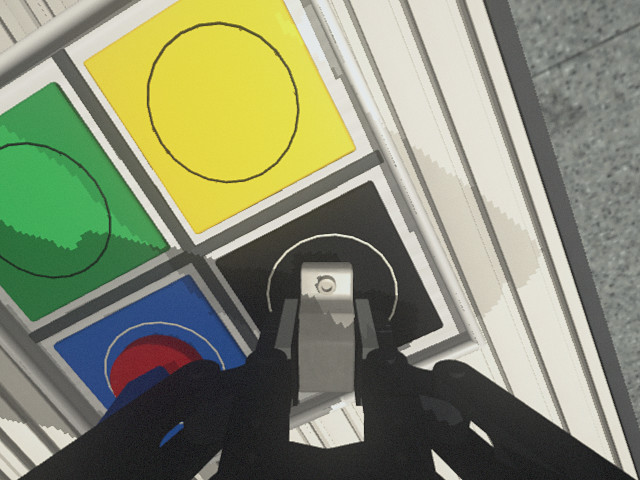

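The wrist view shows the block held upright, centred over the black ring at about (332,299), with the spindle standing inside the blue ring. Lowering.

Request:
jog_arm([
  [0,0,0.9],
  [0,0,0.7],
  [0,0,0],
  [0,0,0],
  [0,0,0],
], fingers=[1,1,1,1,1], yaw=[0,0,0,0,0])

```text
t: 16.02
tcp_pos: [0.5697, 0.263, 0.0155]
ee_rot: [[-0.897, 0.442, 0.0], [0.442, 0.897, 0.0], [-0.0, 0.0, -1.0]]
force: [0.2, -0.7, -1.4]
opening: 0.0194
grasp_force: 49.2
```

Request:
jog_arm([
  [0,0,0.3],
  [0,0,0],
  [0,0,0],
  [0,0,0],
  [0,0,0],
], fingers=[1,1,1,5,5], yaw=[0,0,0,0,0])

```text
t: 16.65
tcp_pos: [0.5696, 0.2629, 0.0122]
ee_rot: [[-0.897, 0.442, -0.0], [0.442, 0.897, -0.0], [0.0, -0.0, -1.0]]
force: [-0.3, -0.2, -0.3]
opening: 0.0499
grasp_force: 0.0
```

Request:
jog_arm([
  [0,0,0],
  [0,0,0],
  [0,0,-1],
  [0,0,-2],
  [0,0,-4],
], fingers=[5,5,5,5,5], yaw=[0,0,0,0,0])

```text
t: 17.27
tcp_pos: [0.5692, 0.2628, 0.0835]
ee_rot: [[-0.897, 0.442, -0.001], [0.442, 0.897, -0.001], [0.001, -0.001, -1.0]]
force: [0.6, 0.1, 0.8]
opening: 0.05
grasp_force: 0.0
```

Request:
jog_arm([
  [0,0,-4],
  [0,0,-3],
  [0,0,-2],
  [0,0,0],
  [0,0,0],
], fingers=[6,6,6,6,6], yaw=[0,0,0,0,0])

```text
t: 17.9
tcp_pos: [0.5694, 0.2629, 0.1723]
ee_rot: [[-0.897, 0.442, -0.0], [0.442, 0.897, -0.0], [0.0, -0.0, -1.0]]
force: [-0.3, 0.6, 0.6]
opening: 0.0601
grasp_force: 0.0
```

```bash
python3 - <<'E'
from rig import bot
from h import *
c=bot.capture("wrist"); cv2.imwrite("pics/w6.png",c["pixels"]); s=bot.get_state(); print(s["tcp_pos"],s["opening"])
a=np.radians(64);x=np.array([np.cos(a),np.sin(a),0]);y=np.array([-np.sin(a),np.cos(a),0])
print(w2p(c,[np.array([.571,.263,.022])+i*.01*x+j*.027*y for i in(-1,1) for j in(-1,1)]).round())
plan(.4445,-.0415,.15,-5,15,6)
E
```

```text
[0.56932149 0.26280204 0.17197747] 0.059881743622508025
[[315. 257.]
 [315. 189.]
 [341. 257.]
 [341. 189.]]
{"fingers": [6, 6, 6, 6, 6], "delta_pos": [[-0.2, -2.2, 0.1], [-0.3, -2.2, 0.1], [-0.5, -2.1, 0.2], [-0.7, -2.1, 0.1], [-0.9, -2.0, 0.2]], "yaw": [5, 5, 5, 4, 5]}
{"fingers": [6, 6, 6, 6, 6], "delta_pos": [[-1.0, -1.9, 0.1], [-1.2, -1.9, 0.2], [-1.3, -1.8, 0.1], [-1.4, -1.6, 0.2], [-1.6, -1.5, 0.1]], "yaw": [4, 5, 4, 5, 4]}
{"fingers": [6, 6, 6, 6, 6], "delta_pos": [[-1.7, -1.4, 0.2], [-1.8, -1.3, 0.1], [-1.9, -1.1, 0.2], [-1.9, -1.0, 0.1], [-2.0, -0.8, 0.2]], "yaw": [5, 4, 5, 4, 5]}
end [ 0.4447 -0.0411  0.15  ] -5.2
```

View pics/w6.png

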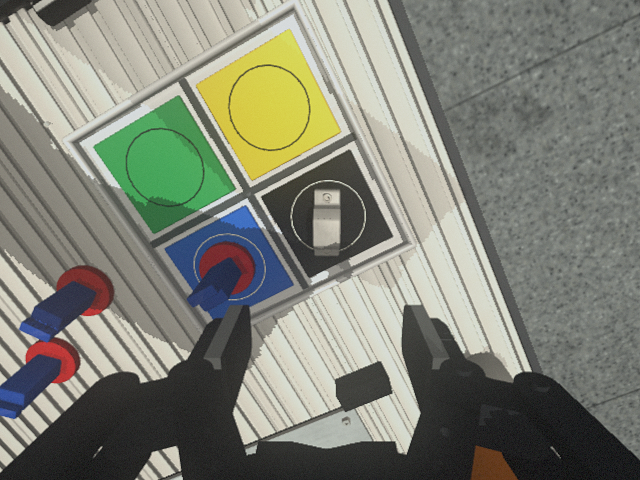

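The wrist view shows the block at (327,221), centred in the black ring at (328,217), and the spindle foot at (228,268) inside the blue ring. Both are placed. Next is the bushing.

Request:
jog_arm([
  [-0.2,-2.2,0.1],
  [-0.3,-2.2,0.1],
  [-0.5,-2.1,0.2],
  [-0.7,-2.1,0.1],
  [-0.9,-2.0,0.2],
], fingers=[6,6,6,6,6], yaw=[5,5,5,4,5])

```text
t: 18.58
tcp_pos: [0.5274, 0.1604, 0.1649]
ee_rot: [[-0.638, 0.77, -0.001], [0.77, 0.638, -0.0], [0.0, -0.001, -1.0]]
force: [-0.3, 0.0, 1.1]
opening: 0.0601
grasp_force: 0.0
```

Request:
jog_arm([
  [-1.0,-1.9,0.1],
  [-1.2,-1.9,0.2],
  [-1.3,-1.8,0.1],
  [-1.4,-1.6,0.2],
  [-1.6,-1.5,0.1],
], fingers=[6,6,6,6,6], yaw=[4,5,4,5,4])

```text
t: 19.2
tcp_pos: [0.486, 0.0594, 0.1579]
ee_rot: [[-0.303, 0.953, -0.001], [0.953, 0.303, -0.0], [-0.0, -0.001, -1.0]]
force: [0.5, 0.2, -0.0]
opening: 0.06
grasp_force: 0.0
```

Request:
jog_arm([
  [-1.7,-1.4,0.2],
  [-1.8,-1.3,0.1],
  [-1.9,-1.1,0.2],
  [-1.9,-1.0,0.1],
  [-2.0,-0.8,0.2],
], fingers=[6,6,6,6,6], yaw=[5,4,5,4,5])

```text
t: 19.82
tcp_pos: [0.4443, -0.0422, 0.1503]
ee_rot: [[0.096, 0.995, -0.0], [0.995, -0.096, -0.0], [-0.0, -0.0, -1.0]]
force: [0.5, -0.3, -0.2]
opening: 0.0599
grasp_force: 0.0
```

Request:
jog_arm([
  [0,0,2],
  [0,0,3],
  [0,0,1.5],
  [0,0,0],
  [0,0,0],
], fingers=[6,6,6,6,6], yaw=[0,0,0,0,0])

```text
t: 20.45
tcp_pos: [0.445, -0.0413, 0.0859]
ee_rot: [[0.092, 0.996, 0.001], [0.996, -0.092, -0.0], [-0.0, 0.001, -1.0]]
force: [0.3, 0.2, 0.5]
opening: 0.0603
grasp_force: 0.0
```

```bash
python3 - <<'E'
from rig import bot
from h import *
c=bot.capture("wrist"); cv2.imwrite("pics/w7.png",c["pixels"]); s=bot.get_state(); print(s["tcp_pos"],s["opening"])
h=cv2.cvtColor(c["pixels"],cv2.COLOR_BGR2HSV)
mb=cv2.inRange(h,(18,60,90),(35,255,255));n,l,st,ce=cv2.connectedComponentsWithStats(mb)
for i in range(1,n):
    if st[i,4]>300:print("yel",st[i],ce[i],p2w(c,ce[i],.025)[0].round(4))
E
```

```text
[ 0.44513718 -0.04117981  0.0859873 ] 0.06004884817178058
yel [ 295  231   61   63 2757] [324.85382662 263.89916576] [ 0.4434 -0.0412  0.025 ]
```

View pics/w7.png

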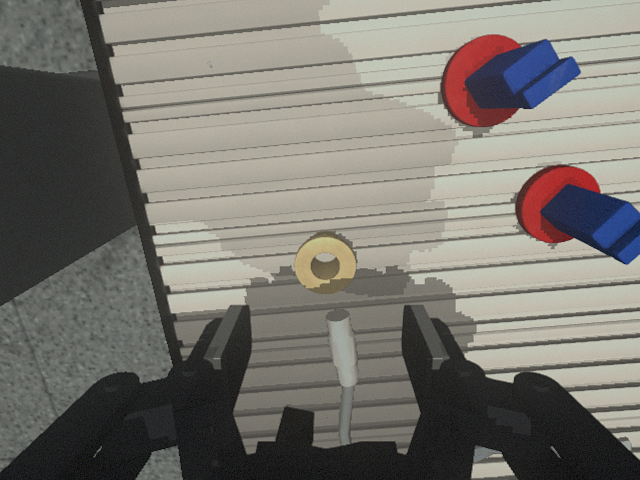

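The wrist view shows the bushing at (325,264), midway between the fingertips, with the cable plug clear below it. Descending.

Request:
jog_arm([
  [0,-0.1,3],
  [0,0,3],
  [0,0,2],
  [0,0,0],
  [0,0,0],
], fingers=[6,6,6,6,6], yaw=[0,0,0,0,0])

```text
t: 21.12
tcp_pos: [0.4443, -0.0409, 0.0063]
ee_rot: [[0.091, 0.996, 0.001], [0.996, -0.091, -0.0], [-0.0, 0.001, -1.0]]
force: [0.2, 0.6, 0.0]
opening: 0.0599
grasp_force: 0.0
```

Request:
jog_arm([
  [0,0,0],
  [0,0,0],
  [0,0,0],
  [0,0,0],
  [0,0,0],
], fingers=[2.5,2.5,2.5,2.5,2.5], yaw=[0,0,0,0,0], grip_force=40)

```text
t: 21.75
tcp_pos: [0.4443, -0.0408, 0.0062]
ee_rot: [[0.091, 0.996, 0.001], [0.996, -0.091, -0.0], [-0.0, 0.001, -1.0]]
force: [0.6, 0.8, 15.4]
opening: 0.0329
grasp_force: 38.3
```

Request:
jog_arm([
  [0,0,0],
  [0,0,-2],
  [0,0,-4],
  [0,0,-4],
  [0,0,0],
], fingers=[2.5,2.5,2.5,2.5,2.5], yaw=[0,0,0,0,0])

```text
t: 22.38
tcp_pos: [0.4449, -0.0408, 0.1078]
ee_rot: [[0.091, 0.996, 0.004], [0.996, -0.091, -0.0], [0.0, 0.004, -1.0]]
force: [0.1, 0.8, -0.4]
opening: 0.0328
grasp_force: 40.2
```

```bash
python3 - <<'E'
from h import *
plan(.4775,.2605,.11,-5,10,2.5)
E
```

```text
{"fingers": [2.5, 2.5, 2.5, 2.5, 2.5], "delta_pos": [[3.0, 0.1, 0.0], [3.0, 0.0, 0.0], [3.0, 0.1, 0.0], [3.0, 0.0, 0.0], [3.0, 0.1, 0.0]], "yaw": [0, 0, 0, 0, 0]}
{"fingers": [2.5, 2.5, 2.5, 2.5, 2.5], "delta_pos": [[3.1, 0.0, 0.0], [3.0, 0.1, -0.1], [3.1, 0.0, 0.0], [3.0, 0.1, -0.1], [3.1, 0.0, 0.0]], "yaw": [0, 0, 0, 0, 0]}
end [0.4775 0.2605 0.1098] -5.2
```

Request:
jog_arm([
  [3.0,0.1,0],
  [3.0,0,0],
  [3.0,0.1,0],
  [3.0,0,0],
  [3.0,0.1,0],
], fingers=[2.5,2.5,2.5,2.5,2.5], yaw=[0,0,0,0,0])

```text
t: 23.0
tcp_pos: [0.4604, 0.1092, 0.1049]
ee_rot: [[0.091, 0.996, -0.001], [0.996, -0.091, -0.0], [-0.0, -0.001, -1.0]]
force: [0.1, -0.6, -1.3]
opening: 0.0324
grasp_force: 40.2
```

Request:
jog_arm([
  [3.1,0,0],
  [3.0,0.1,0],
  [3.1,0,0],
  [3.0,0.1,0],
  [3.1,0,0],
], fingers=[2.5,2.5,2.5,2.5,2.5], yaw=[0,0,0,0,0])

```text
t: 23.62
tcp_pos: [0.4764, 0.2613, 0.1048]
ee_rot: [[0.091, 0.996, -0.001], [0.996, -0.091, -0.001], [-0.001, -0.001, -1.0]]
force: [0.6, 0.0, -0.5]
opening: 0.0329
grasp_force: 40.2
```

Request:
jog_arm([
  [0,0,0],
  [0,0,3],
  [0,0,3.5],
  [0,0,1],
  [0,0,0],
], fingers=[2.5,2.5,2.5,2.5,2.5], yaw=[0,0,0,0,0])

```text
t: 24.25
tcp_pos: [0.4766, 0.2599, 0.0304]
ee_rot: [[0.092, 0.996, -0.0], [0.996, -0.092, -0.001], [-0.001, -0.0, -1.0]]
force: [-0.1, -0.1, -0.6]
opening: 0.0326
grasp_force: 40.2
```

Request:
jog_arm([
  [0,0,0.8],
  [0,0,0.7],
  [0,0,0],
  [0,0,0],
  [0,0,0],
], fingers=[2.5,2.5,2.5,2.5,2.5], yaw=[0,0,0,0,0])

```text
t: 24.88
tcp_pos: [0.4766, 0.2605, 0.0155]
ee_rot: [[0.091, 0.996, 0.0], [0.996, -0.091, 0.0], [0.0, 0.0, -1.0]]
force: [0.5, -0.5, 0.5]
opening: 0.0326
grasp_force: 40.2
```

Request:
jog_arm([
  [0,0,0.2],
  [0,0,0],
  [0,0,0],
  [0,0,0],
  [0,0,0],
], fingers=[2.5,2.5,4.8,4.8,4.8], yaw=[0,0,0,0,0])

```text
t: 25.5
tcp_pos: [0.4765, 0.2604, 0.0133]
ee_rot: [[0.091, 0.996, -0.0], [0.996, -0.091, -0.0], [-0.0, -0.0, -1.0]]
force: [-1.0, -0.0, 1.2]
opening: 0.0479
grasp_force: 0.0
```

Request:
jog_arm([
  [0,0,0],
  [0,0,-1],
  [0,0,-3],
  [0,0,-4.5],
  [0,0,-4.5],
], fingers=[4.8,4.8,4.8,4.8,4.8], yaw=[0,0,0,0,0])

```text
t: 26.12
tcp_pos: [0.4764, 0.2603, 0.1453]
ee_rot: [[0.091, 0.996, 0.0], [0.996, -0.091, -0.0], [-0.0, 0.0, -1.0]]
force: [-0.6, -0.3, -0.1]
opening: 0.0481
grasp_force: 0.0
```

```bash
python3 - <<'E'
from h import *
plan(.437,-.293,.15,-34,15,6)
E
```

```text
{"fingers": [6, 6, 6, 6, 6], "delta_pos": [[-3.7, 0.1, 0.0], [-3.7, 0.2, 0.0], [-3.7, 0.3, 0.0], [-3.7, 0.5, 0.0], [-3.6, 0.6, 0.0]], "yaw": [2, 2, 2, 2, 2]}
{"fingers": [6, 6, 6, 6, 6], "delta_pos": [[-3.6, 0.7, 0.0], [-3.6, 0.8, -0.1], [-3.6, 1.0, 0.0], [-3.5, 1.1, -0.1], [-3.5, 1.2, 0.0]], "yaw": [2, 2, 2, 2, 2]}
{"fingers": [6, 6, 6, 6, 6], "delta_pos": [[-3.5, 1.3, -0.1], [-3.4, 1.5, 0.0], [-3.3, 1.6, -0.1], [-3.3, 1.7, 0.0], [-3.3, 1.7, -0.1]], "yaw": [2, 2, 2, 1, 2]}
end [ 0.4369 -0.2933  0.1503] -34.2
```

Request:
jog_arm([
  [-3.7,0.1,0],
  [-3.7,0.2,0],
  [-3.7,0.3,0],
  [-3.7,0.5,0],
  [-3.6,0.6,0],
], fingers=[6,6,6,6,6], yaw=[2,2,2,2,2])

```text
t: 26.75
tcp_pos: [0.4637, 0.0747, 0.144]
ee_rot: [[0.264, 0.965, 0.001], [0.965, -0.264, 0.0], [0.0, 0.001, -1.0]]
force: [1.2, -1.2, 0.1]
opening: 0.0599
grasp_force: 0.0
```

Request:
jog_arm([
  [-3.6,0.7,0],
  [-3.6,0.8,-0.1],
  [-3.6,1.0,0],
  [-3.5,1.1,-0.1],
  [-3.5,1.2,0],
], fingers=[6,6,6,6,6], yaw=[2,2,2,2,2])

```text
t: 27.38
tcp_pos: [0.4504, -0.1095, 0.146]
ee_rot: [[0.427, 0.904, 0.001], [0.904, -0.427, -0.0], [0.0, 0.001, -1.0]]
force: [0.6, -0.3, -0.6]
opening: 0.0599
grasp_force: 0.0
```

Request:
jog_arm([
  [-3.5,1.3,-0.1],
  [-3.4,1.5,0],
  [-3.3,1.6,-0.1],
  [-3.3,1.7,0],
  [-3.3,1.7,-0.1],
], fingers=[6,6,6,6,6], yaw=[2,2,2,1,2])

```text
t: 28.0
tcp_pos: [0.4369, -0.2944, 0.149]
ee_rot: [[0.563, 0.826, 0.0], [0.826, -0.563, -0.0], [0.0, 0.0, -1.0]]
force: [-0.2, 0.6, -0.5]
opening: 0.0604
grasp_force: 0.0
```

Request:
jog_arm([
  [0,0,2],
  [0,0,2],
  [0,0,1],
  [0,0,0],
  [0,0,0],
], fingers=[6,6,6,6,6], yaw=[0,0,0,0,0])

```text
t: 28.62
tcp_pos: [0.4374, -0.2933, 0.0991]
ee_rot: [[0.563, 0.827, 0.001], [0.827, -0.563, -0.001], [-0.0, 0.001, -1.0]]
force: [0.1, 0.6, 1.4]
opening: 0.0604
grasp_force: 0.0
```

```bash
python3 - <<'E'
from rig import bot
from h import *
c=bot.capture("wrist"); cv2.imwrite("pics/w8.png",c["pixels"]); np.savez("w8.npz",**c); s=bot.get_state(); print(s["tcp_pos"],s["opening"])
print(w2p(c,[[.437,-.293,.011],[.437,-.293,0]]),p2w(c,[[330,250]],.011))
E
```

```text
[ 0.43741728 -0.29331278  0.09906685] 0.06018251196993143
[[326.31192783 246.94110799]
 [326.30810347 241.33818849]] [[ 0.43776115 -0.29594364  0.011     ]]
```

View pics/w8.png

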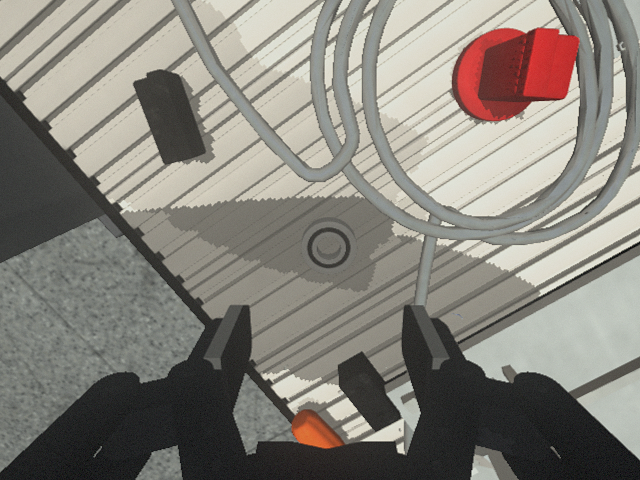

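The wrist view shows the bearing at (329,248), between the fingers, with the cable at (428,225) about 60 mm to the side. That clears a 5 cm opening.

Request:
jog_arm([
  [0,0.1,3],
  [0,0,3.5],
  [0,0,2],
  [0,0,0.6],
  [0,0,0],
], fingers=[5,5,5,5,5], yaw=[0,0,0,0,0])

```text
t: 29.3
tcp_pos: [0.4382, -0.2939, 0.0079]
ee_rot: [[0.563, 0.827, 0.0], [0.827, -0.563, -0.0], [-0.0, 0.0, -1.0]]
force: [0.0, 0.7, 0.0]
opening: 0.0498
grasp_force: 0.0
```

Request:
jog_arm([
  [0,0,0.4],
  [0,0,0],
  [0,0,0],
  [0,0,0],
  [0,0,0],
], fingers=[5,5,5,5,5], yaw=[0,0,0,0,0])

```text
t: 29.92
tcp_pos: [0.438, -0.2938, 0.0034]
ee_rot: [[0.563, 0.827, 0.0], [0.827, -0.563, -0.0], [-0.0, 0.0, -1.0]]
force: [0.1, -0.9, 0.0]
opening: 0.0504
grasp_force: 0.0
```

Request:
jog_arm([
  [0,0,0],
  [0,0,0],
  [0,0,0],
  [0,0,0],
  [0,0,0],
], fingers=[2.5,2.5,2.5,2.5,2.5], yaw=[0,0,0,0,0], grip_force=40)

```text
t: 30.55
tcp_pos: [0.438, -0.2937, 0.0037]
ee_rot: [[0.563, 0.827, 0.0], [0.827, -0.563, -0.0], [-0.0, 0.0, -1.0]]
force: [-1.0, 0.4, 8.5]
opening: 0.0325
grasp_force: 38.9
```

Request:
jog_arm([
  [0,0,-1],
  [0,0,-2],
  [0,0,-3],
  [0,0,-4],
  [0,0,0],
], fingers=[2.5,2.5,2.5,2.5,2.5], yaw=[0,0,0,0,0])

```text
t: 31.18
tcp_pos: [0.4389, -0.2943, 0.106]
ee_rot: [[0.562, 0.827, 0.003], [0.827, -0.562, -0.002], [0.0, 0.004, -1.0]]
force: [-0.0, 0.8, -1.5]
opening: 0.033
grasp_force: 39.9
```

```bash
python3 - <<'E'
from rig import bot
from h import *
c=bot.capture("wrist"); cv2.imwrite("pics/w9.png",c["pixels"][180:480,120:520]); s=bot.get_state(); print(s["tcp_pos"],s["opening"],s["grasp_force"])
plan(.4795,.1665,.105,0,15,2.5)
E
```

```text
[ 0.43842176 -0.29381538  0.10444169] 0.03268922455343051 39.905739426612854
{"fingers": [2.5, 2.5, 2.5, 2.5, 2.5], "delta_pos": [[2.7, -1.5, 0.0], [2.7, -1.4, 0.0], [2.8, -1.3, 0.0], [2.8, -1.2, 0.0], [2.9, -1.1, 0.0]], "yaw": [-2, -2, -2, -2, -2]}
{"fingers": [2.5, 2.5, 2.5, 2.5, 2.5], "delta_pos": [[2.9, -1.0, 0.0], [2.9, -0.9, 0.0], [3.0, -0.8, 0.0], [3.0, -0.7, 0.0], [3.0, -0.5, 0.0]], "yaw": [-2, -2, -3, -2, -3]}
{"fingers": [2.5, 2.5, 2.5, 2.5, 2.5], "delta_pos": [[3.1, -0.4, 0.0], [3.1, -0.3, 0.0], [3.1, -0.1, 0.0], [3.1, 0.0, 0.0], [3.1, 0.2, -0.1]], "yaw": [-2, -3, -2, -3, -2]}
end [0.4798 0.1668 0.1054] -0.2
```

View pics/w9.png

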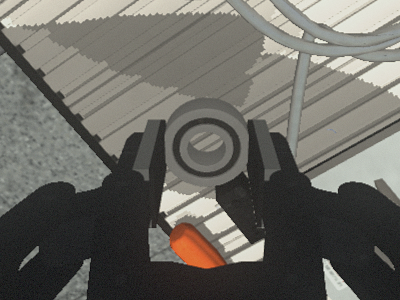

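The crop shows the bearing held flat and level between the pads at (205,148). Carrying it to the green pad.

Request:
jog_arm([
  [2.7,-1.5,0],
  [2.7,-1.4,0],
  [2.8,-1.3,0],
  [2.8,-1.2,0],
  [2.9,-1.1,0],
], fingers=[2.5,2.5,2.5,2.5,2.5], yaw=[-2,-2,-2,-2,-2])

```text
t: 31.85
tcp_pos: [0.4514, -0.1397, 0.1027]
ee_rot: [[0.41, 0.912, -0.001], [0.912, -0.41, 0.0], [-0.0, -0.001, -1.0]]
force: [0.5, -0.4, -1.0]
opening: 0.0321
grasp_force: 39.9
```

Request:
jog_arm([
  [2.9,-1.0,0],
  [2.9,-0.9,0],
  [3.0,-0.8,0],
  [3.0,-0.7,0],
  [3.0,-0.5,0],
], fingers=[2.5,2.5,2.5,2.5,2.5], yaw=[-2,-2,-3,-2,-3])

```text
t: 32.48
tcp_pos: [0.465, 0.013, 0.1027]
ee_rot: [[0.211, 0.978, -0.001], [0.978, -0.211, -0.0], [-0.0, -0.001, -1.0]]
force: [-0.4, -0.4, -0.4]
opening: 0.0324
grasp_force: 39.9
```

Request:
jog_arm([
  [3.1,-0.4,0],
  [3.1,-0.3,0],
  [3.1,-0.1,0],
  [3.1,0,0],
  [3.1,0.2,0],
], fingers=[2.5,2.5,2.5,2.5,2.5], yaw=[-2,-3,-2,-3,-2])

```text
t: 33.1
tcp_pos: [0.4792, 0.1677, 0.1026]
ee_rot: [[0.003, 1.0, -0.001], [1.0, -0.003, -0.001], [-0.001, -0.001, -1.0]]
force: [0.3, -0.7, -1.6]
opening: 0.0325
grasp_force: 39.9
```

Request:
jog_arm([
  [0,0,0],
  [0,0,3],
  [0,0,3],
  [0,0,1.5],
  [0,0,0],
], fingers=[2.5,2.5,2.5,2.5,2.5], yaw=[0,0,0,0,0])

```text
t: 33.72
tcp_pos: [0.4792, 0.1662, 0.0278]
ee_rot: [[0.005, 1.0, -0.001], [1.0, -0.005, -0.001], [-0.001, -0.001, -1.0]]
force: [0.5, 0.5, -0.3]
opening: 0.0327
grasp_force: 40.0
```

Request:
jog_arm([
  [0,0,0],
  [0,0,0],
  [0,0,0],
  [0,0,0],
  [0,0,0],
], fingers=[2.5,2.5,2.5,2.5,2.5], yaw=[0,0,0,0,0])

```text
t: 34.35
tcp_pos: [0.4796, 0.1668, 0.0284]
ee_rot: [[0.004, 1.0, 0.0], [1.0, -0.004, -0.0], [-0.0, 0.0, -1.0]]
force: [-0.1, -0.2, -0.9]
opening: 0.0322
grasp_force: 40.0
```

Lower by 1.75 cm, release and lift.

Request:
jog_arm([
  [0,0,0.9],
  [0,0,0.7],
  [0,0,0.1],
  [0,0,0],
  [0,0,0],
], fingers=[2.5,2.5,2.5,2.5,2.5], yaw=[0,0,0,0,0])

```text
t: 34.98
tcp_pos: [0.4795, 0.1668, 0.0112]
ee_rot: [[0.004, 1.0, -0.0], [1.0, -0.004, -0.0], [-0.0, -0.0, -1.0]]
force: [0.1, 0.5, -0.5]
opening: 0.0326
grasp_force: 39.9
```

Request:
jog_arm([
  [0,0,0],
  [0,0,0],
  [0,0,0],
  [0,0,0],
  [0,0,-1],
], fingers=[4.8,4.8,4.8,4.8,4.8], yaw=[0,0,0,0,0])

```text
t: 35.6
tcp_pos: [0.4793, 0.1667, 0.0213]
ee_rot: [[0.004, 1.0, -0.001], [1.0, -0.004, -0.0], [-0.0, -0.001, -1.0]]
force: [1.4, -1.2, 0.5]
opening: 0.048
grasp_force: 0.0
```

Request:
jog_arm([
  [0,0,-3],
  [0,0,-5],
  [0,0,-5],
  [0,0,-4],
  [0,0,0],
], fingers=[4.8,4.8,4.8,4.8,4.8], yaw=[0,0,0,0,0])

```text
t: 36.22
tcp_pos: [0.4803, 0.1671, 0.1942]
ee_rot: [[0.004, 1.0, 0.004], [1.0, -0.004, 0.002], [0.002, 0.004, -1.0]]
force: [-0.1, 0.2, -1.1]
opening: 0.0481
grasp_force: 0.0
```

Request:
jog_arm([
  [-3,0,0],
  [-3,0,0],
  [-3,0,0],
  [0,0,0],
  [0,0,0],
], fingers=[4.8,4.8,4.8,4.8,4.8], yaw=[0,0,0,0,0])

```text
t: 36.85
tcp_pos: [0.479, 0.0774, 0.1911]
ee_rot: [[0.004, 1.0, -0.001], [1.0, -0.004, 0.0], [0.0, -0.001, -1.0]]
force: [-0.3, 0.4, 0.1]
opening: 0.0479
grasp_force: 0.0
```

```bash
python3 - <<'E'
from rig import bot
from h import *
c=bot.capture("wrist"); t=bot.capture("top"); t0=np.load("top0.npz")
k=cv2.resize(t["pixels"][190:310,135:255],(480,480),interpolation=cv2.INTER_CUBIC)
cv2.imwrite("pics/fin.png",np.hstack([k,cv2.resize(c["pixels"],None,fx=.5,fy=.5)[:0].reshape(0,320,3) if 0 else cv2.resize(c["pixels"],(320,480))[:, :320]]))
cv2.imwrite("pics/finw.png",c["pixels"])
d=lambda p:cv2.inRange(cv2.cvtColor(p,cv2.COLOR_BGR2GRAY),0,40)[295:320,380:420]
print("stop px changed",np.abs(t["pixels"][195:245,415:460].astype(int)-t0["pixels"][195:245,415:460]).max(),np.abs(t["pixels"][290:320,380:420].astype(int)-t0["pixels"][290:320,380:420]).max())
s=bot.get_state();print(s["t"],s["tcp_pos"])
E
```

```text
stop px changed 37 38
36.95 [0.47900834 0.0776734  0.19111934]
```

View pics/fin.png

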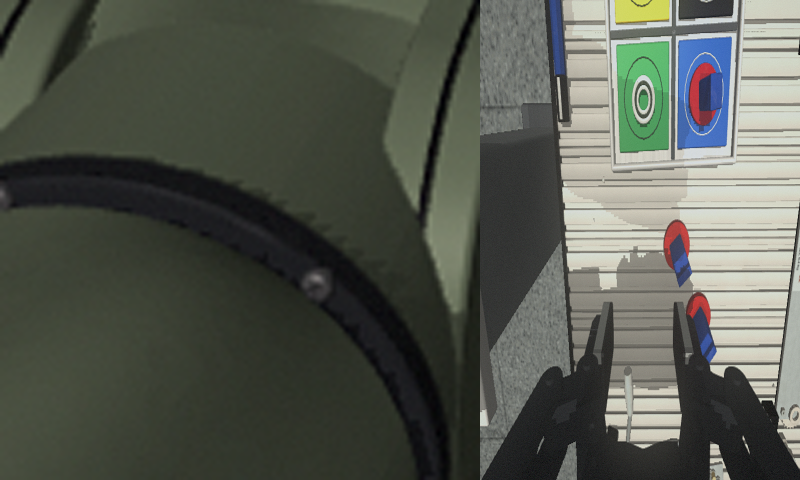

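The left half is the top camera, blocked by the arm. The right half is the wrist view, with the bearing in the middle of the green ring and the spindle in the blue ring. The bushing is cut off, so I take one last look.

Request:
jog_arm([
  [3,0,-2],
  [3,0,-2],
  [2,0,-1],
  [0,0,0],
  [0,0,0],
], fingers=[4.8,4.8,4.8,4.8,4.8], yaw=[0,0,0,0,0])

```text
t: 37.58
tcp_pos: [0.4793, 0.1563, 0.2409]
ee_rot: [[0.004, 1.0, -0.001], [1.0, -0.004, -0.001], [-0.001, -0.001, -1.0]]
force: [0.5, -0.2, -0.6]
opening: 0.048
grasp_force: 0.0
```

```bash
python3 - <<'E'
from rig import bot
from h import *
c=bot.capture("wrist"); cv2.imwrite("pics/finw2.png",c["pixels"])
E
```

```text
(no output)
```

View pics/finw2.png

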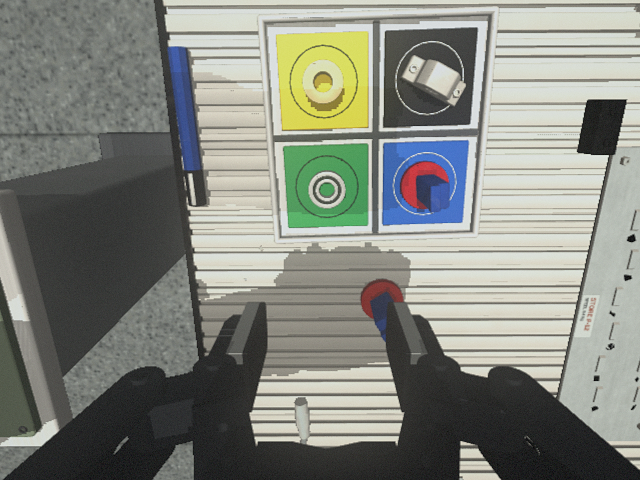

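The picture shows all four parts upright in their rings: bushing (323,82), block (432,80), bearing (327,190) and spindle (425,186). Handing in.

```bash
python3 -c "
from rig import bot
print(bot.sign_off())"
```

```text
the job is handed in; nothing more can be done
None
```

The kit tray is filled and handed in at about 38 s: the last picture shows all four parts upright inside their pads' rings, the arm never came near the red spindle or stop block, and `sign_off` returned no verdict.

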